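# Clamp the rack tray and tuck its wear plate under the splash guard

### The job

The analyser's rack-loading tray sits loose in its assembly nest: swing the toggle clamp's handle up and over centre so that its arm locks down on the tray. Then tuck the plain rear edge of the loose steel wear plate (the square sheet with an upstand along its front edge) under the tray's lapped splash guard, without lifting the guard more than the plate's own thickness needs, and push it home square against the hinge rail. Finish while still holding the plate firmly pressed down flat on the tray bed - do not let go, its adhesive needs the pressure - and leave the other things on the bench alone.

Things in the scene. Friction and masses are not known exactly. Their poses are not given: they have to be found in the camera images.
- tray: Black moulded rack tray, 180 x 160 mm, 0.9 kg, loose in the nest, underside 12 mm above the bench. Origin: centre of the underside; x from its open front to its hinge rail, y left, z up. Bed at z = 14 mm. Low side rails, inner faces y = +-58 mm, 9 mm high, x = -90 to 50 mm. Hinge rail across the back, front face at x = 50 mm: the plate's stop. Clamp bumper lands on the +y side at x = 20 mm
- bed: The tray's flat black bed, 140 x 116 mm, part of the tray (x = -90 to 50 mm of the tray). Origin: on its top face, 20 mm behind the face's centre, straight above the tray's origin; axes as the tray's
- splash_guard (a joint): Hinge of the splash guard, a light steel leaf 106 mm wide that slopes down from the hinge rail (49 mm from hinge to lap line) towards the tray's front. 0 = at rest; grows as it is lifted; about 0.04 rad with the plate under it. A spring and its weight press it down with about 1 N. In front of its lap line its lip is kicked up: its front end is 15 mm nearer the tray's front and 7.5 mm above the bed
- guard_lap (a point): Middle of the guard's lap line, the lowest line of its underside; at rest 15 mm ahead (+x) of the tray's origin and 1 mm over the bed
- plate: Steel wear plate, 100 x 100 mm, 3 mm thick, about 0.2 kg, starting flat on the bench right of the nest. Origin: centre of its underside; x points from the upstand to the plain rear edge that is to be tucked, z up. Home: rear edge against the hinge rail, so the plate's origin is on the middle of the bed at x = 0 in the tray's frame; the guard then laps it by 35 mm
- plate_grip (a point): Middle of the plate's upstand, a hemmed flange along its front edge: 10 mm thick (along the plate's x), 100 mm wide, from 3 to 28 mm above the plate's underside. This point is 15.5 mm above the underside, 45 mm from the plate's centre; axes as the plate's
- plate_edge (a point): Middle of the plate's rear edge, on its underside
- clamp_handle (a joint): Handle of the toggle clamp. 0 = fully open (handle leaning 50 degrees outwards, away from the tray, arm upright); grows as it is swung up and towards the tray; at 0.87 it is upright and the linkage is in line; the stop is at 0.92, just over centre, where the clamp is locked
- clamp_tip (a point): Top end of the clamp's round black handle grip, 16 mm diameter, on its axis, 108 mm from the handle's pivot. The grip is the last 58 mm. Open, the end is about 93 mm above the bench; locked, about 131 mm
- clamp_pivot (a point): Handle pivot of the clamp, 23 mm above the bench. Its x axis is the hinge axis (parallel to the tray's x), its y axis points outwards, away from the tray; the handle swings in its y-z plane. Push its end from the outer side and follow its arc, rising; a level push on the leaning handle can jam
- clamp_arm: The clamp's short steel arm with a rubber bumper 50 mm out from its own pivot, upright when open; locked, it is about level and the bumper sits on the tray's side flange
- rack_short: Bystander: black rack, 2 x 5 tubes with red and yellow caps, 108 mm high
- rack_square: Bystander: black rack, 3 x 4 places, tubes with purple caps, 108 mm high
- screwdriver: Bystander: screwdriver lying on the bench, 190 mm long
- carton: Bystander: cardboard carton, 60 x 110 x 35 mm
- tape_roll: Bystander: roll of tape lying flat, 90 mm diameter, 19 mm high
- screw_tray: Bystander: white open tray, 80 x 120 x 22 mm
- sanitiser: Bystander: white bottle, 60 mm diameter, 150 mm high
There are look-alikes about, which are no part of the job. Leave any pink look-alike of the plate alone.

How it is judged:
On the way:
1. the toggle clamp is locked over centre with its bumper pressing on the tray, the plate not yet under the guard (value of joint clamp_handle above 0.88 rad and contact force between clamp_arm and tray above 2 N and horizontal distance between plate and tray above 0.1 m), for 0.2 s.
At the end, for the whole second after the job is handed in: Clamp locked over centre, bumper pressing on the tray; plate rear edge under the guard, within 5.5 mm of the hinge rail and on the bed, square within 4.5 deg, level within 3 deg; guard raised under 0.12 rad; fingers on the plate, pressing it on the bed with over 6 N, at rest (value of joint clamp_handle above 0.88 rad and contact force between clamp_arm and tray above 2 N and x of plate_edge in the frame of tray above 0.0445 m and z of plate_edge in the frame of tray between 0.0115 and 0.0175 m and z of plate_grip in the frame of tray below 0.0325 m and angle between the x axis of plate and the x axis of tray, either way round below 0.08 rad and angle between plate's own z axis and vertical below 0.05 rad and value of joint splash_guard below 0.12 rad and contact force between plate and bed above 6 N and contact force between the fingers and plate above 2 N and linear speed of plate below 0.02 m/s); the arm keeps its last pose, push and grip.
It fails at once if the splash guard is lifted (more than about 9 mm at its lap line) (value of joint splash_guard above 0.18 rad).
It fails at once if the tray is shoved out of its place in the nest (distance of tray from where it was at the start of the episode above 0.008 m).
It fails at once if another thing on the bench is disturbed (distance of any of rack_short, rack_square, screwdriver, carton, tape_roll, screw_tray, sanitiser from where it was at the start of the episode above 0.03 m).
It also fails if it takes over 54 s, if anything falls off the work surface, if the arm or the gripper's body presses on something with over 40 N, if the wrist force passes 120 N, or if a joint passes its speed limit or range.

### The arm

A 6-joint arm with a two-finger parallel gripper is mounted at the origin on the work surface. World frame = base frame: x ahead of the robot, y to its left, z up, the work surface at z = 0. Lengths are in m, angles in rad, forces in N, time in s.
With the tool pointing down it reaches from about 0.375 to 0.975 m from the base axis. Payload 3.8 kg.
Tool frame: the origin (TCP) lies at the very end of the fingers, on their centre line; the grasp point (between the pads) lies 19 mm behind it; z points along the fingers, y is the direction in which the jaws open and shut (so a half turn about z gives the same grasp; the last joint's range is limited). The gripper opens to 85 mm and grips with 20 to 120 N. Pads are 22 mm wide; open, the fingers measure 114 mm over their backs; the gripper's body (76 mm by 85 mm) begins 54 mm behind the grasp point. The pads swing forward as they close: fully open they stand 13 mm farther back than shut.
Start: joints at [-1.382, 0.264, 1.604, -0, 1.274, -0.037], TCP at [0.151, -0.658, 0.231] pointing down, gripper open.
Joint ranges: [-2.63, 2.63], [-0.94, 2.18], [0.31, 2.57], [-1.31, 4.45], [0, 2.66], [-2.55, 2.55]. Speed limits (rad/s): [2.57, 2.57, 3.14, 3.14, 3.14, 3.14].

### API

Orientations are given as a rotation vector (axis times angle).
In Python, from workcell import status, read_camera, camera_info, order gives the robot as it stands.
- The arm moves only by the tool move_arm, never from a script. Its argument "deltas" is a list of rows, each a list of 3 entries, a list of its own where there are three numbers: the turn, a rotation vector about the world's x, y, z as a fraction of full scale, then the shift along the world's x, y, z as a fraction of full scale, then the closure, from -1 (fully open) to 1 (shut), so that 0 is half open. A call has 1 to 20 rows; each row is the pose to reach, as a shift and turn from the pose commanded when the call began; what a row does not reach only later rows make up. Full scale, the value 1, is 0.1 m for a shift and pi/2 rad for a turn. A row lasts 1/8 s, in which the tool goes at most 62.5 mm and 10.7 degrees, less where a joint would pass 70% of its speed; a pose out of reach is approached as far as the arm can. A call with a number of a shift or a turn outside -1 to 1 is refused whole. A call with a gripper value outside its range is refused whole. The fingers move at their own pace and stop on an object; "grip_force" is the grip in N (left out, the last holds). Time passes only in rows, so rows that repeat a pose let the fingers close. It gives the time, the measured TCP pose, the force and the opening at its end, in the units of the state.
- status.read_state(): the state, without advancing time (a new reading comes with each control period).
- read_camera(name): name is "side" or "top" or "wrist"; returns (picture, depth): 420x560x3 uint8, red, green, blue; 420x560 float32, m along the optical axis (not along the pixel's ray), 0 where there is no reading.
- camera_info(name): a dict with "K" (3x3 intrinsics, pixels), "R" (3x3) and "t" (3): a world point X has camera coordinates R X + t. Camera axes: x right, y down, z forward; pixel columns grow to the right and rows downward; lengths in m; the calibration is good to about 2 mm. A picture is of the moment at which its call begins: read the wrist's pose just before it. camera_info takes no time and is no camera call; for the wrist camera it gives the pose at the moment of the call.
- order.finish_job(): hands the job in, once; it reports no verdict.
The state is a dict: "time": time; "q": joint angles; "joint_vel": joint speeds; "joint_torque": joint torques, N m; "tool_pos": TCP position; "tcp_rot": TCP orientation; "wrist_force": force on the tool from outside, world axes, zero at the start; "torque": the same for the moment, N m; "width": opening from 0.0 (shut) to 1.0 (fully open).
Only numpy, scipy, OpenCV 4.12 (cv2) and the standard library are available. Lean on these libraries where they do the work, as an engineer would, in place of code of your own. Each camera call takes 0.05 s, during which the arm holds its last target. There are 200 camera calls.

## Working session

There is one attempt and no reset: what is moved stays moved. The work goes in short steps, Python scripts to look and compute and a tool call to move; the robot and the scene stay as the last step left them, time stands still between calls to the robot, and variables do not carry over. Pictures are saved under pics/ and viewed, about 8 in all and at most 12, crops included, and the job is handed in when it is done.

Besides the shell and the picture viewer there is one more tool, called after "Request:" as a command line: name --argument value ..., lists and objects as JSON in quotes. move_arm: Moves the arm, as the interface text tells. Its arguments: {"type":"object","properties":{"deltas":{"type":"array","items":{"type":"array"}},"grip_force":{"type":"number"}},"required":["deltas"]}

```bash
mkdir -p pics; ls; cat > h.py <<'E'
import numpy as np, cv2
from workcell import status, read_camera, camera_info, order
def world(name, depth, info=None):
    c=info or camera_info(name); K,R,t=map(np.array,(c["K"],c["R"],c["t"]))
    v,u=np.mgrid[:depth.shape[0],:depth.shape[1]]
    P=np.stack([(u-K[0,2])/K[0,0]*depth,(v-K[1,2])/K[1,1]*depth,depth],-1)
    return (P-t)@R
def ray(info,u,v,z):
    K,R,t=map(np.array,(info["K"],info["R"],info["t"]))
    d=R.T@np.linalg.solve(K,[u,v,1.]); o=-R.T@t
    return o+d*(z-o[2])/d[2]
def proj(info,X):
    K,R,t=map(np.array,(info["K"],info["R"],info["t"])); p=K@(R@np.array(X)+t); return p[:2]/p[2]
def save(n,im): cv2.imwrite(f"pics/{n}.png",im[...,::-1])
E
python3 - <<'E'
from h import *
for n in("top","side"):
    i=camera_info(n); p,d=read_camera(n); save(n+"0",p); np.savez(n+"0",p=p,d=d,**i)
    print(n,-i["R"].T@i["t"],i["R"][2],d.min(),d.max())
print(status.read_state())
E
```

```text
pics
top [ 0.36344371 -0.04701335  1.27149337] [ 0.15090889 -0.00293485 -0.98854332] 0.0 2.2428112
side [0.0458277  0.49657756 0.95219266] [ 0.43578156 -0.47143872 -0.76670722] 0.0 3.3110707
{'time': 0.1, 'q': array([-1.38192066e+00,  2.64689296e-01,  1.60529941e+00, -6.81104648e-06,
        1.27373393e+00, -3.68975247e-02]), 'joint_vel': array([-0.00013865, -0.00221732, -0.00361783,  0.00065069, -0.00147452,
       -0.00024512]), 'joint_torque': array([ 3.48104068e-04, -5.16706932e+01, -3.68589485e+01, -1.84357583e-05,
        6.34139607e-03, -3.67857339e-06]), 'tool_pos': array([ 0.15097105, -0.65717903,  0.23004535]), 'tcp_rot': array([-3.11948646e+00, -3.53654885e-01,  2.64015401e-04]), 'wrist_force': array([ 0.00973828,  0.77523963, -0.35985296]), 'torque': array([0.02627899, 0.05847205, 0.01761935]), 'width': 0.9997379396658276}
```

View pics/top0.png

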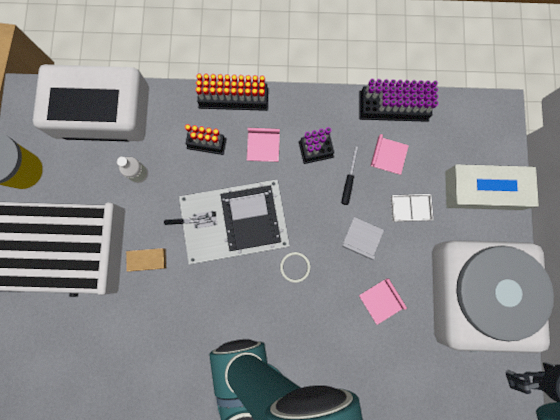

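View pics/side0.png

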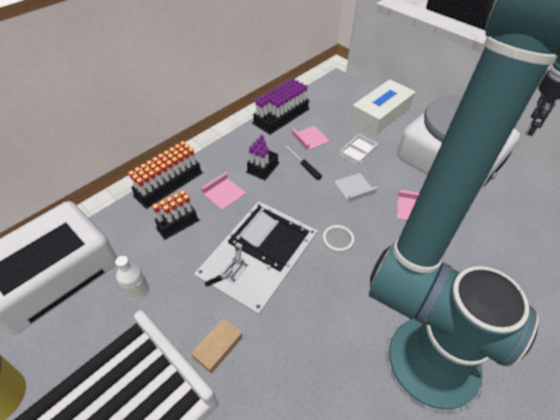

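The top view shows the nest with the tray at about (250,218). The clamp is on its left, with the black handle at (178,221). Candidates for the plate are the grey sheet at (363,238) and the pink ones at (263,145), (390,154) and (382,300); the white screw tray is at (412,207). The grey sheet fits the description, so next I check it in a close crop.

```bash
python3 - <<'E'
from h import *
f=np.load("top0.npz"); p=f["p"]; i={k:f[k] for k in "KRt"}
a=cv2.resize(p[170:270,155:295],None,fx=5.6,fy=5.6,interpolation=cv2.INTER_CUBIC)
save("crop1",a[:560,:784])
b=cv2.resize(p[205:270,330:400],None,fx=8,fy=8,interpolation=cv2.INTER_CUBIC); save("crop2",b)
W=world("top",f["d"],i)
for u,v in [(363,238),(370,255),(178,221),(168,222),(250,205),(250,225),(250,250),(237,252),(188,200),(278,183),(205,219)]:
    print(u,v,W[v,u].round(4), ray(i,u,v,.0).round(3))
E
```

```text
363 238 [ 0.4767 -0.3207  0.0072] [ 0.477 -0.322  0.   ]
370 255 [ 0.4244 -0.3378  0.025 ] [ 0.426 -0.344  0.   ]
178 221 [0.505  0.2356 0.072 ] [0.513 0.253 0.   ]
168 222 [0.4985 0.2585 0.0956] [0.509 0.283 0.   ]
250 205 [0.5644 0.0289 0.0373] [0.57  0.031 0.   ]
250 225 [0.5048 0.0273 0.0247] [0.508 0.029 0.   ]
250 250 [0.4295 0.025  0.0148] [0.43  0.026 0.   ]
237 252 [0.4222 0.0641 0.0163] [0.423 0.066 0.   ]
188 200 [0.5775 0.2219 0.0174] [0.581 0.226 0.   ]
278 183 [ 0.6409 -0.0543  0.0112] [ 0.643 -0.054  0.   ]
205 219 [0.5146 0.159  0.0605] [0.522 0.169 0.   ]
```

View pics/crop1.png

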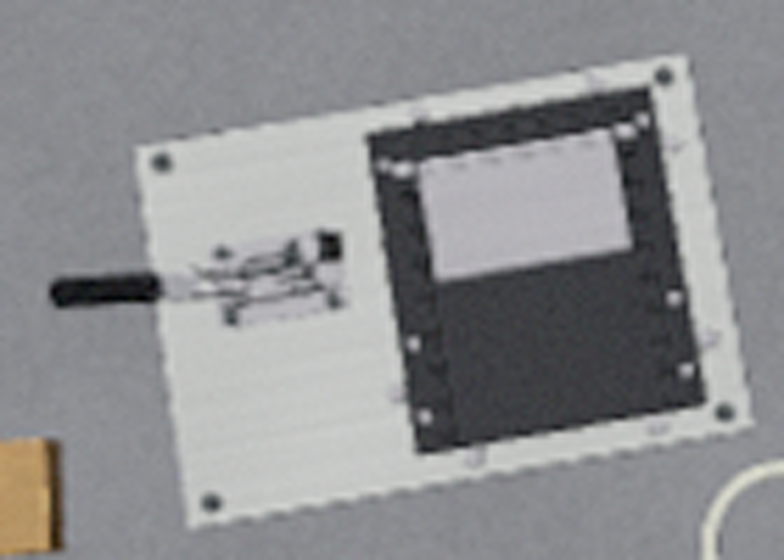

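View pics/crop2.png

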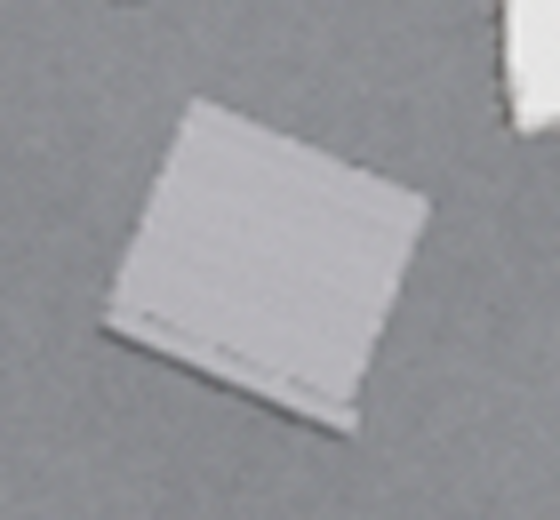

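The close crop confirms the choice. The grey sheet has its upstand on the lower-left edge, about (105,325) to (352,435) in the crop, and its plain rear edge is the upper one. The tray's hinge rail is at the back (up) and its open front is at the bottom. The clamp handle's tip is at crop (55,293).

```bash
python3 - <<'E'
from h import *
f=np.load("top0.npz"); p=f["p"]; i={k:f[k] for k in "KRt"}
W=world("top",f["d"],i)
c1=lambda u,v,z: ray(i,155+(u+.5)/5.6-.5,170+(v+.5)/5.6-.5,z)
c2=lambda u,v,z: ray(i,330+(u+.5)/8-.5,205+(v+.5)/8-.5,z)
# tray outer corners BL BR FR FL; flange height from depth
for u,v in[(395,300),(685,340),(390,180)]:
    print("h",W[int(170+v/5.6),int(155+u/5.6)].round(3))
T=np.array([c1(*a,.030) for a in[(368,135),(650,88),(705,405),(417,453)]])
print("tray",T.round(3),T.mean(0).round(4),"sides",np.linalg.norm(T-np.roll(T,-1,0),axis=1).round(3))
d=T[0]+T[1]-T[2]-T[3]; yt=np.arctan2(d[1],d[0]); print("yaw",yt)
P=np.array([c2(*a,z) for a,z in[((195,98),.003),((430,205),.003),((352,435),.02),((105,325),.02)]])
print("plate",P.round(3),"sides",np.linalg.norm(P-np.roll(P,-1,0),axis=1).round(3))
r=P[0]-P[1]; print("rear edge yaw->x dir",np.arctan2(-r[0],r[1]),)
# refined by mask: pixels of upstand top (z>0.018) and plate
Z=W[...,2]; m=np.zeros(Z.shape,bool); m[205:270,330:400]=1
g=p.astype(int); br=g.sum(2); pm=m&(br>br[230:245,355:370].mean()-60)
n,l,s,c=cv2.connectedComponentsWithStats(pm.astype(np.uint8)); k=l[238,363]; q=np.argwhere(l==k)
print("area",s[k]); rr=cv2.minAreaRect(q[:,::-1].astype(np.float32)); 
bp=np.array([ray(i,*x,.003) for x in cv2.boxPoints(rr)]); print("minrect",bp.round(3),np.linalg.norm(bp-np.roll(bp,-1,0),axis=1))
# handle
tip=c1(58,293,.093); base=c1(160,286,.057); print("tip",tip.round(4),"grip base",base.round(4))
ax=np.array([np.cos(yt),np.sin(yt),0]); out=np.array([-ax[1],ax[0],0])
print("out-coord tip",tip@out,"base",base@out,"x coord",tip@ax,base@ax,"tray",T.mean(0)@ax,T.mean(0)@out)
E
```

```text
h [0.509 0.104 0.023]
h [ 0.491 -0.055  0.031]
h [0.573 0.11  0.026]
tray [[ 0.598  0.122  0.03 ]
 [ 0.629 -0.032  0.03 ]
 [ 0.456 -0.067  0.03 ]
 [ 0.425  0.087  0.03 ]] [0.5269 0.0275 0.03  ] sides [0.157 0.177 0.157 0.176]
yaw 0.1987171507824153
plate [[ 0.542 -0.294  0.003]
 [ 0.503 -0.385  0.003]
 [ 0.413 -0.35   0.02 ]
 [ 0.452 -0.256  0.02 ]] sides [0.099 0.098 0.101 0.099]
rear edge yaw->x dir -0.4057669496983565
area [343 217  41  42 998]
minrect [[ 0.456 -0.255  0.003]
 [ 0.543 -0.292  0.003]
 [ 0.502 -0.392  0.003]
 [ 0.415 -0.353  0.003]] [0.09560644 0.10765676 0.09519125 0.10654661]
tip [0.4988 0.268  0.093 ] grip base [0.5082 0.224  0.057 ]
out-coord tip 0.16425116826064703 base 0.11923273950974538 x coord 0.5418591095103104 0.5424321619702774 tray 0.5220023639065213 -0.07709629210739888
```

Measured so far, all against the given sizes:
- **Tray:** sides 177 x 157 mm, yaw 0.199, centred near (0.527, 0.028).
- **Clamp:** at tray x = +20 mm, as stated, with its pivot near (0.515, 0.186).
- **Plate:** 99 x 99 mm, yaw about -0.41.

I start the traverse to above the handle.

Request:
move_arm --deltas '[[[0,0,0.11],[0.88,1.0,0],-1],[[0,0,0.11],[0.88,1.0,0],-1],[[0,0,0.11],[0.88,1.0,0],-1]]'

```text
time: 0.48
tool_pos: [0.2411, -0.5547, 0.2306]
tcp_rot: [-3.076, -0.627, -0.001]
wrist_force: [-0.8, -0.0, -0.1]
width: 0.999
```

Request:
move_arm --deltas '[[[0,0,0.11],[0.88,1.0,0],-1],[[0,0,0.11],[0.88,1.0,0],-1],[[0,0,0.11],[0.88,1.0,0],-1]]'

```text
time: 0.85
tool_pos: [0.3287, -0.4557, 0.231]
tcp_rot: [-3.012, -0.89, -0.0]
wrist_force: [-0.4, -0.8, -0.8]
width: 0.996
```

Request:
move_arm --deltas '[[[0,0,0.11],[0.88,1.0,0],-1],[[0,0,0.11],[0.88,1.0,0],-1],[[0,0,0.11],[0.88,1.0,0],-1]]'

```text
time: 1.23
tool_pos: [0.4166, -0.3565, 0.2312]
tcp_rot: [-2.925, -1.147, -0.0]
wrist_force: [-0.2, -0.1, -1.0]
width: 1.0
```

Request:
move_arm --deltas '[[[0,0,0.11],[0.88,1.0,0],-1],[[0,0,0.11],[0.88,1.0,0],-1],[[0,0,0.11],[0.88,1.0,0],-1]]'

```text
time: 1.6
tool_pos: [0.5046, -0.257, 0.2311]
tcp_rot: [2.815, 1.394, -0.0]
wrist_force: [-0.5, -0.9, -0.0]
width: 1.001
```

Request:
move_arm --deltas '[[[0,0,0.11],[0,1.0,0],-1],[[0,0,0.11],[0,1.0,0],-1]]'

```text
time: 1.85
tool_pos: [0.5024, -0.1583, 0.2309]
tcp_rot: [-2.687, -1.628, 0.002]
wrist_force: [-0.1, 0.7, -0.6]
width: 1.001
```

Request:
move_arm --deltas '[[[0,0,0.11],[0,1.0,0],-1],[[0,0,0.11],[0,1.0,0],-1]]'

```text
time: 2.1
tool_pos: [0.5027, -0.0581, 0.2312]
tcp_rot: [2.535, 1.854, -0.001]
wrist_force: [0.5, -0.4, -0.0]
width: 0.994
```

Request:
move_arm --deltas '[[[0,0,0.11],[0,1.0,0],-1],[[0,0,0.11],[0,1.0,0],-1]]'

```text
time: 2.35
tool_pos: [0.5032, 0.042, 0.2313]
tcp_rot: [2.366, 2.066, -0.001]
wrist_force: [0.2, 0.2, 0.3]
width: 1.004
```

Request:
move_arm --deltas '[[[0,0,0.11],[0,1.0,0],-1],[[0,0,0.11],[0,1.0,0],-1]]'

```text
time: 2.6
tool_pos: [0.5037, 0.1422, 0.2313]
tcp_rot: [2.178, 2.262, -0.0]
wrist_force: [-0.3, -0.4, 0.1]
width: 1.001
```

Request:
move_arm --deltas '[[[0,0,0.1],[0,1.0,-0.3],-1],[[0,0,0.1],[0,1.0,-0.3],-1],[[0,0,0.1],[0,1.0,-0.3],-1],[[0,0,0.1],[0,1.0,-0.3],-1]]'

```text
time: 3.1
tool_pos: [0.5039, 0.2404, 0.2012]
tcp_rot: [1.996, 2.425, -0.002]
wrist_force: [0.0, 0.3, -0.2]
width: 0.994
```

```bash
python3 - <<'E'
from h import *
from scipy.spatial.transform import Rotation as Ro
s=status.read_state(); print(s["tool_pos"],s["q"].round(3)); y=Ro.from_rotvec(s["tcp_rot"]).as_matrix()[:,1]; print("jaw",y.round(3),np.arctan2(y[1],y[0]))
i=camera_info("wrist"); p,d=read_camera("wrist"); save("w1",p); np.savez("w1",p=p,d=d,**i)
print("tip px",proj(i,[.4988,.268,.093]),"pivot px",proj(i,[.515,.186,.023]), "cam",-i["R"].T@i["t"])
E
```

```text
[0.50387608 0.24038001 0.20115211] [ 4.010e-01  6.600e-02  1.890e+00 -1.000e-03  1.187e+00  2.080e-01]
jaw [ 0.981  0.192 -0.   ] 0.19334656147640178
tip px [279.64737328 164.47456819] pivot px [279.94301237 239.87166133] cam [0.48951822 0.31712343 0.34210298]
```

View pics/w1.png

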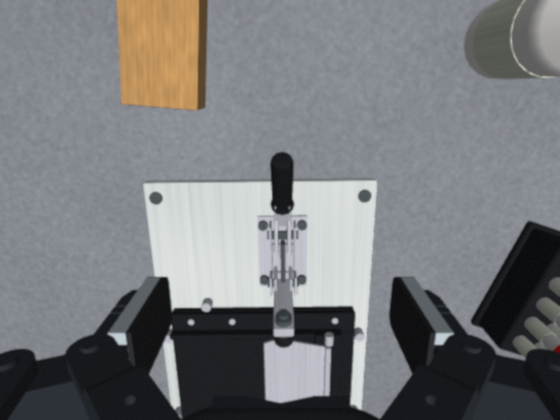

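The wrist picture shows the handle tip at (282,155), within a few pixels of the prediction (280,164), and centred between the open fingers. The carton and bottle are clear, so I descend and close on the grip.

Request:
move_arm --deltas '[[[0,0,0],[0,0.06,-0.5],-1],[[0,0,0],[0,0.06,-1.0],-1],[[0,0,0],[0,0.06,-1.0],-1]]'

```text
time: 3.52
tool_pos: [0.5, 0.2448, 0.0975]
tcp_rot: [-1.995, -2.422, 0.013]
wrist_force: [0.2, 0.3, -1.3]
width: 1.003
```

Request:
move_arm --deltas '[[[0,0,0],[0,0,-0.4],-1],[[0,0,0],[0,0,-0.46],-1],[[0,0,0],[0,0,-0.46],1],[[0,0,0],[0,0,-0.46],1],[[0,0,0],[0,0,-0.46],1],[[0,0,0],[0,0,-0.46],1],[[0,0,0],[0,0,-0.46],1],[[0,0,0],[0,0,-0.46],1]]' --grip_force 40

```text
time: 4.53
tool_pos: [0.5035, 0.2484, 0.0564]
tcp_rot: [1.995, 2.427, 0.001]
wrist_force: [-1.9, -2.2, 5.9]
width: 0.172
```

Gripped: the opening is 14.6 mm on the 16 mm grip, and the implied radius (82 mm) and lean (50.3°) agree with the description. I swing it along the arc.

Request:
move_arm --deltas '[[[0,0,0],[0.01,-0.05,0.056],1],[[0,0,0],[0.021,-0.102,0.104],1],[[0,0,0],[0.032,-0.158,0.148],1],[[0,0,0],[0.044,-0.217,0.186],1],[[0,0,0],[0.056,-0.278,0.219],1],[[0,0,0],[0.069,-0.344,0.247],1],[[0,0,0],[0.083,-0.411,0.268],1],[[0,0,0],[0.097,-0.479,0.284],1],[[0,0,0],[0.097,-0.479,0.284],1]]'

```text
time: 5.65
tool_pos: [0.5132, 0.2002, 0.0831]
tcp_rot: [-1.997, -2.425, -0.002]
wrist_force: [5.3, 6.3, -10.8]
width: 0.17
```

Request:
move_arm --deltas '[[[0,0,0],[0.014,-0.07,0.009],1],[[0,0,0],[0.028,-0.139,0.012],1],[[0,0,0],[0.036,-0.182,0.011],1],[[0,0,0],[0.045,-0.224,0.007],1],[[0,0,0],[0.045,-0.224,0.007],1],[[0,0,0],[0.045,-0.224,0.007],1]]'

```text
time: 6.4
tool_pos: [0.5173, 0.1777, 0.0846]
tcp_rot: [1.996, 2.426, -0.0]
wrist_force: [0.4, 0.8, 0.1]
width: 0.001
```

The fingers shut on nothing at the end, so the handle left them. I look to see where it stands.

```bash
python3 - <<'E'
from h import *
i=camera_info("side"); p,d=read_camera("side"); np.savez("side1",p=p,d=d,**i)
j=camera_info("top"); t,e=read_camera("top"); np.savez("top1",p=t,d=e,**j)
a=cv2.resize(p[190:310,170:330],(560,420),interpolation=cv2.INTER_CUBIC)
k=camera_info("wrist"); w,dw=read_camera("wrist"); np.savez("w2",p=w,d=dw,**k)
save("s1",np.hstack([a[:, :400],cv2.resize(w,None,fx=.71,fy=1)[:420,:400]]))
E
```

```text
(no output)
```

View pics/s1.png

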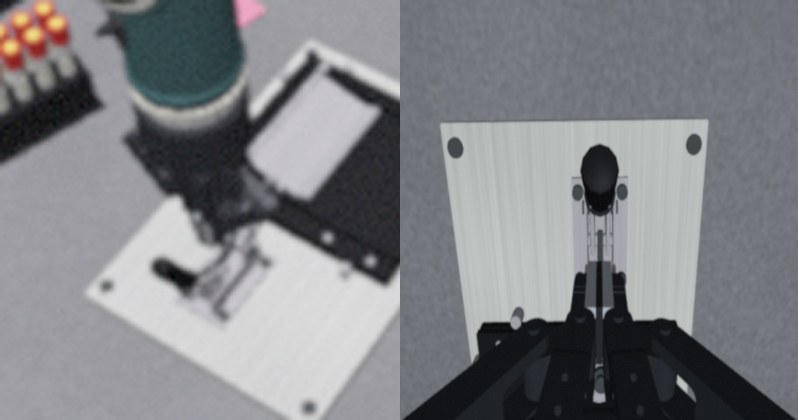

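The side crop and the wrist view show the handle slipped out. It is now leaning part way outward, with its tip at wrist pixel (600,165) in the composite, and the clamp arm is half down. I measure its tip and push from the outer side with shut fingers instead.

```bash
python3 - <<'E'
from h import *
ax=np.array([.9803,.1974,0]); out=np.array([-.1974,.9803,0])
f=np.load("w2.npz"); i={k:f[k] for k in "KRt"}; W=world("w",f["d"],i); br=f["p"].astype(int).sum(2)
for v in range(140,235,8):
    u=int(200/.71); q=W[v,u]; print(v,br[v,u],"x",round(q@ax-.542,4),"out",round(q@out-.081,4),"z",round(q[2],4))
print(i["K"][0,0])
E
```

```text
140 565 x 0.0016 out 0.0402 z 0.0099
148 82 x 0.0014 out 0.0524 z 0.1176
156 85 x 0.0013 out 0.0504 z 0.1191
164 103 x 0.0013 out 0.0485 z 0.1211
172 116 x 0.0013 out 0.0461 z 0.1206
180 138 x 0.0013 out 0.0439 z 0.121
188 131 x 0.0013 out 0.0422 z 0.1236
196 52 x 0.0013 out 0.0393 z 0.1214
204 36 x 0.0013 out 0.0318 z 0.1052
212 81 x 0.0013 out 0.0197 z 0.0772
220 501 x 0.0014 out -0.0067 z 0.013
228 483 x 0.0014 out -0.0115 z 0.0137
378.75036515484
```

Request:
move_arm --deltas '[[[0,0,0],[0,0,0.5],1],[[0,0,0],[0,0,0.75],1],[[0,0,0],[0,0,0.75],1],[[0,0,0],[-0.09,0.44,0.75],1],[[0,0,0],[-0.18,0.88,0.75],1],[[0,0,0],[-0.18,0.88,0.75],1],[[0,0,0],[-0.18,0.88,0.4],1],[[0,0,0],[-0.18,0.88,0.1],1],[[0,0,0],[-0.18,0.88,0.1],1]]'

```text
time: 7.68
tool_pos: [0.4961, 0.2636, 0.0903]
tcp_rot: [-1.994, -2.424, 0.012]
wrist_force: [-0.1, -0.2, 0.6]
width: 0.001
```

Request:
move_arm --deltas '[[[0,0,0],[0.02,-0.098,0.0],1],[[0,0,0],[0.036,-0.176,0.01],1],[[0,0,0],[0.051,-0.255,0.04],1],[[0,0,0],[0.067,-0.333,0.07],1],[[0,0,0],[0.083,-0.412,0.09],1],[[0,0,0],[0.099,-0.49,0.11],1],[[0,0,0],[0.114,-0.568,0.12],1],[[0,0,0],[0.114,-0.568,0.12],1]]'

```text
time: 8.68
tool_pos: [0.5102, 0.2077, 0.106]
tcp_rot: [-1.996, -2.426, 0.003]
wrist_force: [0.3, -0.6, -0.3]
width: -0.003
```

Request:
move_arm --deltas '[[[0,0,0],[0.01,-0.05,0],1],[[0,0,0],[0.02,-0.1,0],1],[[0,0,0],[0.028,-0.14,0],1],[[0,0,0],[0.028,-0.14,0],1]]'

```text
time: 9.18
tool_pos: [0.5112, 0.204, 0.1061]
tcp_rot: [-1.992, -2.413, -0.016]
wrist_force: [-7.1, 31.1, -3.8]
width: -0.0
```

```bash
cat > hd.py <<'E'
from h import *
import sys
ax=np.array([.9803,.1974,0]); out=np.array([-.1974,.9803,0]); piv=.542*ax+.081*out
i=camera_info("side"); p,d=read_camera("side"); W=world("side",d,i)
k=camera_info("wrist"); w,dw=read_camera("wrist"); V=world("wrist",dw,k)
for n,P,im in(("side",W,p),("wrist",V,w)):
    x=P@ax-.542; o=P@out-.081; z=P[...,2]; br=im.astype(int).sum(2)
    m=(abs(x)<.02)&(o>-.06)&(o<.1)&(z>.035)&(z<.145)
    print(n,m.sum())
    for a in np.arange(.04,.145,.01):
        q=m&(abs(z-a)<.005)
        if q.sum()>3: print(round(a,3),q.sum(),"out",o[q].min().round(3),np.median(o[q]).round(3),o[q].max().round(3),"x",np.median(x[q]).round(3),"br",int(np.median(br[q])))
print(status.read_state()["wrist_force"])
a=cv2.resize(p[190:310,170:330],(560,420),interpolation=cv2.INTER_CUBIC)
save(sys.argv[1],np.hstack([a[:, :400],cv2.resize(w,None,fx=.71,fy=1)[:420,:400]]))
E
python3 hd.py s2
```

```text
side 269
0.04 71 out -0.055 -0.018 0.01 x -0.005 br 425
0.05 60 out -0.06 -0.032 0.008 x -0.005 br 417
0.06 34 out -0.048 -0.019 0.007 x -0.004 br 421
0.07 9 out 0.0 0.005 0.007 x -0.004 br 348
0.08 15 out -0.005 0.005 0.009 x -0.003 br 178
0.09 12 out -0.004 0.003 0.006 x -0.004 br 104
0.11 6 out 0.022 0.025 0.028 x -0.002 br 426
0.12 20 out 0.014 0.025 0.028 x -0.006 br 311
0.13 23 out -0.008 0.023 0.028 x -0.006 br 261
0.14 16 out 0.022 0.027 0.028 x -0.003 br 276
wrist 4209
0.04 74 out 0.007 0.009 0.01 x 0.006 br 262
0.05 134 out 0.008 0.009 0.009 x 0.002 br 280
0.06 195 out 0.007 0.008 0.011 x 0.002 br 278
0.11 393 out 0.024 0.029 0.03 x 0.0 br 244
0.12 896 out 0.024 0.025 0.03 x 0.0 br 105
0.13 1179 out -0.008 0.025 0.03 x 0.0 br 101
0.14 1335 out 0.006 0.027 0.03 x 0.0 br 131
[-5.64087751 31.97135398 -3.060566  ]
```

The handle is nearly upright with 32 N on it, and the arm lags its command by about 10 mm. I push further in steps.

Request:
move_arm --deltas '[[[0,0,0],[0.01,-0.05,0],1],[[0,0,0],[0.02,-0.1,0],1],[[0,0,0],[0.02,-0.1,0],1]]'

```text
time: 9.65
tool_pos: [0.5114, 0.2035, 0.1063]
tcp_rot: [-1.987, -2.4, -0.033]
wrist_force: [-12.9, 64.8, -6.5]
width: 0.003
```

```bash
python3 hd.py s3 | tail -1
```

```text
[-12.75305524  63.71356888  -6.60345329]
```

View pics/s3.png

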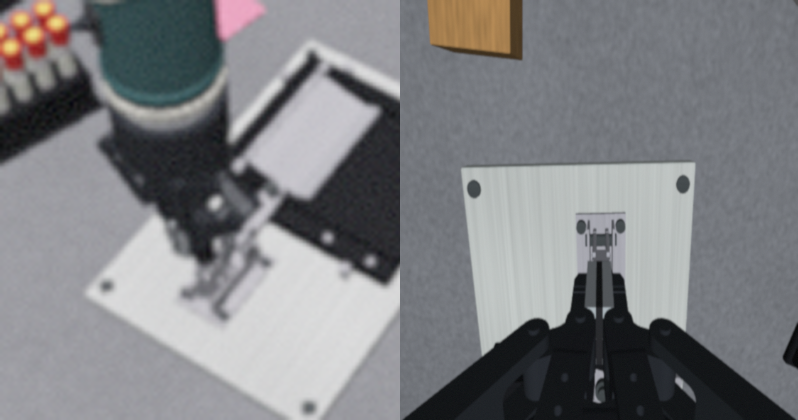

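The arm is down at the tray flange, and another 33 N moved the handle by only 0.5 mm, which looks like the stop. I back off and check whether the handle stays.

Request:
move_arm --deltas '[[[0,0,0],[-0.04,0.2,0],1],[[0,0,0],[-0.12,0.59,0],1],[[0,0,0],[-0.14,0.69,0.0],1],[[0,0,0],[-0.14,0.69,0.5],1],[[0,0,0],[-0.14,0.69,0.5],1]]'

```text
time: 10.38
tool_pos: [0.5047, 0.2548, 0.1607]
tcp_rot: [1.992, 2.424, 0.01]
wrist_force: [0.3, 0.3, 0.1]
width: -0.003
```

```bash
python3 hd.py s4
```

```text
side 292
0.04 68 out -0.056 -0.019 0.014 x -0.005 br 399
0.05 71 out -0.059 -0.034 0.007 x -0.001 br 433
0.06 50 out -0.049 -0.034 0.008 x -0.001 br 465
0.07 8 out -0.0 0.006 0.008 x -0.004 br 372
0.08 18 out -0.003 0.006 0.01 x -0.003 br 226
0.09 15 out -0.004 0.004 0.008 x -0.004 br 143
0.1 16 out -0.004 0.005 0.008 x -0.004 br 157
0.11 13 out -0.002 0.004 0.007 x -0.001 br 154
0.12 15 out -0.004 0.002 0.006 x -0.003 br 106
0.13 18 out -0.01 -0.004 0.004 x -0.003 br 365
wrist 148
0.13 148 out -0.008 -0.002 0.003 x 0.002 br 93
[-0.11851754 -0.08493368 -0.65565178]
```

View pics/s4.png

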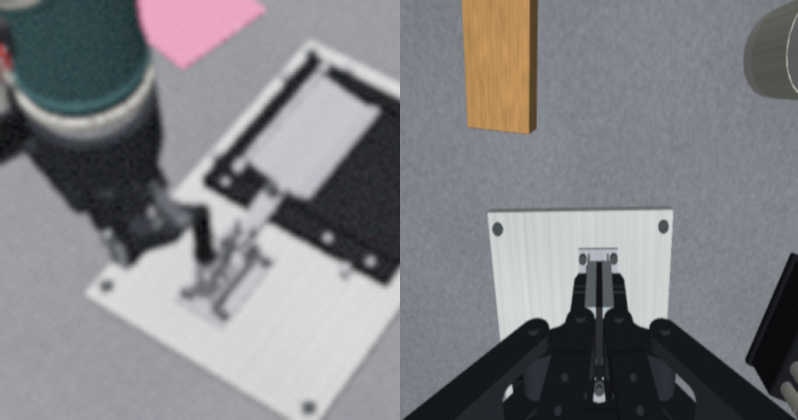

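The handle stays upright on its own, with its tip centre 3 mm inside the pivot (about 5 mm is expected at the stop) and the arm level on the tray flange. The clamp is locked. Next I traverse to above the plate's upstand, estimated at (0.435, -0.302) with yaw -0.40.

Request:
move_arm --deltas '[[[0,0,0],[0,0,0.4],-1],[[0,0,-0.064],[-0.1,-0.92,0.5],-1],[[0,0,-0.064],[-0.1,-0.92,0.5],-1],[[0,0,-0.064],[-0.1,-0.92,0.5],-1]]'

```text
time: 10.98
tool_pos: [0.4905, 0.1595, 0.2051]
tcp_rot: [-2.118, -2.319, 0.004]
wrist_force: [0.9, 0.3, -0.1]
width: 0.846
```

Request:
move_arm --deltas '[[[0,0,-0.064],[-0.12,-0.92,0],-1],[[0,0,-0.064],[-0.12,-0.92,0],-1]]'

```text
time: 11.22
tool_pos: [0.4784, 0.0687, 0.2049]
tcp_rot: [-2.229, -2.212, 0.004]
wrist_force: [-0.2, 0.0, 0.7]
width: 1.004
```

Request:
move_arm --deltas '[[[0,0,-0.064],[-0.12,-0.92,0],-1],[[0,0,-0.064],[-0.12,-0.92,0],-1]]'

```text
time: 11.48
tool_pos: [0.4665, -0.0237, 0.2051]
tcp_rot: [-2.338, -2.096, 0.003]
wrist_force: [1.2, 0.5, -0.1]
width: 1.002
```

Request:
move_arm --deltas '[[[0,0,-0.064],[-0.12,-0.92,0],-1],[[0,0,-0.064],[-0.12,-0.92,0],-1]]'

```text
time: 11.72
tool_pos: [0.4546, -0.1157, 0.2051]
tcp_rot: [-2.441, -1.975, 0.002]
wrist_force: [1.1, 0.5, 0.4]
width: 0.996
```

Request:
move_arm --deltas '[[[0,0,-0.064],[-0.12,-0.92,0],-1],[[0,0,-0.064],[-0.12,-0.92,0],-1]]'

```text
time: 11.98
tool_pos: [0.4428, -0.2078, 0.2051]
tcp_rot: [-2.537, -1.85, 0.002]
wrist_force: [0.8, 1.2, 0.5]
width: 1.003
```

Request:
move_arm --deltas '[[[0,0,-0.064],[-0.12,-0.92,0],-1],[[0,0,-0.064],[-0.12,-0.92,0],-1],[[0,0,-0.064],[-0.12,-0.92,0],-1],[[0,0,-0.064],[-0.12,-0.92,0],-1]]'

```text
time: 12.48
tool_pos: [0.4313, -0.2969, 0.2052]
tcp_rot: [-2.624, -1.723, 0.0]
wrist_force: [-0.0, -0.4, 0.1]
width: 0.997
```

```bash
python3 - <<'E'
from h import *
from scipy.spatial.transform import Rotation as Ro
s=status.read_state(); y=Ro.from_rotvec(s["tcp_rot"]).as_matrix()[:,1]; print(s["tool_pos"],"jaw",np.arctan2(y[1],y[0]),s["q"].round(2))
i=camera_info("wrist"); p,d=read_camera("wrist"); np.savez("w3",p=p,d=d,**i)
W=world("w",d,i)
# upstand top and plate top by height
x,yy,z=W[...,0],W[...,1],W[...,2]
near=(d>0)&(np.hypot(x-.477,yy+.32)<.09)
for n,lo,hi in(("upstand",.02,.036),("plate",.001,.009)):
    m=near&(z>lo)&(z<hi); print(n,m.sum(),np.median(z[m]))
m=near&(z>.019)&(z<.036); r=cv2.minAreaRect(np.c_[x[m],yy[m]].astype(np.float32)); print("upstand rect",r)
save("w3",p)
E
```

```text
[ 0.4313165  -0.29689546  0.20522898] jaw -0.4088168929124795 [-0.65 -0.    1.95  0.    1.19 -0.24]
upstand 1251 0.025663080242574392
plate 7668 0.0017373969641437613
upstand rect ((0.43692538142204285, -0.30146536231040955), (0.10046073794364929, 0.00995959434658289), 67.69308471679688)
```

View pics/w3.png

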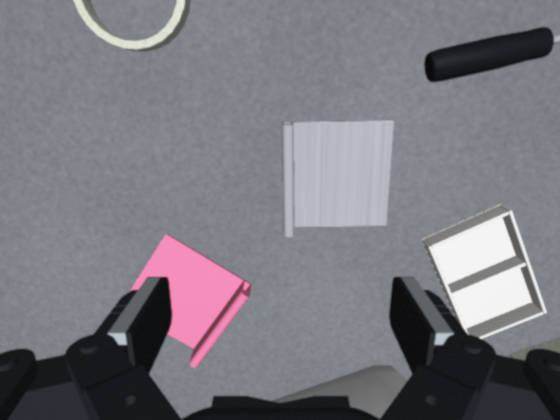

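The wrist view shows the grey plate with its upstand at column 289, rows 122 to 236. The pink look-alike at (195,300) and the screw tray at (490,270) are clear of the fingers. The upstand measures 100.5 x 10.0 mm, centred at (0.437, -0.3015) with yaw -0.389. I descend and grip.

Request:
move_arm --deltas '[[[0,0,0.012],[0.056,-0.046,-0.5],-0.4],[[0,0,0.012],[0.056,-0.046,-1.0],-0.4],[[0,0,0.012],[0.056,-0.046,-1.0],-0.4]]'

```text
time: 12.9
tool_pos: [0.4339, -0.2985, 0.102]
tcp_rot: [-2.6, -1.746, 0.005]
wrist_force: [-0.5, 0.6, -0.3]
width: 0.7
```

Request:
move_arm --deltas '[[[0,0,0],[0,0,-0.5],-0.4],[[0,0,0],[0,0,-0.8],-0.4],[[0,0,0],[0,0,-0.97],-0.4],[[0,0,0],[0,0,-0.97],-0.4],[[0,0,0],[0,0,-0.97],-0.4]]'

```text
time: 13.52
tool_pos: [0.4386, -0.3035, 0.0113]
tcp_rot: [2.607, 1.748, 0.002]
wrist_force: [-0.3, 0.2, -0.4]
width: 0.702
```

```bash
python3 - <<'E'
from h import *
s=status.read_state(); print(s["tool_pos"],s["wrist_force"],s["tcp_rot"],s["width"])
E
```

```text
[ 0.43858779 -0.30345259  0.01126282] [-0.28280427  0.24166563 -0.42747808] [2.60710422e+00 1.74759709e+00 1.62636630e-03] 0.7024099751002794
```

Request:
move_arm --deltas '[[[0,0,0],[0,0,0],0.4],[[0,0,0],[0,0,0],1],[[0,0,0],[0,0,0],1],[[0,0,0],[0,0,0],1],[[0,0,0],[0,0,0],1],[[0,0,0],[0,0,0],1]]' --grip_force 70

```text
time: 14.28
tool_pos: [0.4374, -0.3029, 0.0101]
tcp_rot: [2.609, 1.749, 0.0]
wrist_force: [-1.3, 0.3, 5.7]
width: 0.095
```

Gripped: 8 mm opening on the 10 mm hem, TCP 10 mm above the plate's underside. I lift it, and cross-check the tray pose from the guard's lip edge in the first top picture.

Request:
move_arm --deltas '[[[0,0,0],[0,0,0.2],1],[[0,0,0],[0,0,0.6],1],[[0,0,0],[0,0,1.0],1],[[0,0,0],[0,0,1.0],1]]'

```text
time: 14.78
tool_pos: [0.4393, -0.3043, 0.1126]
tcp_rot: [2.604, 1.745, 0.004]
wrist_force: [0.3, -1.3, -2.7]
width: 0.096
```

Request:
move_arm --deltas '[[[0,0,0.1],[-0.02,0.5,0.4],1],[[0,0,0.1],[-0.04,1.0,0.4],1],[[0,0,0.1],[-0.04,1.0,0.4],1]]'

```text
time: 15.15
tool_pos: [0.4313, -0.1992, 0.1473]
tcp_rot: [-2.458, -1.95, 0.002]
wrist_force: [-0.0, 0.6, -3.2]
width: 0.099
```

```bash
python3 - <<'E'
from h import *
f=np.load("top0.npz"); i={k:f[k] for k in "KRt"}; p=f["p"]
c1=lambda u,v,z: ray(i,155+(u+.5)/5.6-.5,170+(v+.5)/5.6-.5,z)
a,b=c1(437,281,.0335),c1(632,248,.0335); print("lip",a.round(4),b.round(4),"mid",((a+b)/2).round(4),"len",np.linalg.norm(a-b),"yaw",np.arctan2(-(a-b)[0],(a-b)[1]))
# dark tray mask
m=(p.astype(int).sum(2)<260).astype(np.uint8); m[:175]=0; m[265:]=0; m[:,:216]=0; m[:,290:]=0
n,l,s,c=cv2.connectedComponentsWithStats(m); k=1+s[1:,4].argmax(); cs,_=cv2.findContours((l==k).astype(np.uint8),cv2.RETR_EXTERNAL,cv2.CHAIN_APPROX_NONE)
r=cv2.boxPoints(cv2.minAreaRect(cv2.convexHull(cs[0]))); P=np.array([ray(i,*q,.028) for q in r]); print(P.round(4),P.mean(0).round(4),np.linalg.norm(P-np.roll(P,-1,0),axis=1).round(4))
# re-evaluate outcome of the plate at top corner line as calibration check of gripped plate
s=status.read_state(); print(s["tool_pos"],s["width"],s["wrist_force"])
E
```

```text
lip [0.5181 0.0799 0.0335] [ 0.5393 -0.0248  0.0335] mid [0.5287 0.0276 0.0335] len 0.10689570373250264 yaw 0.19895692981451707
[[ 0.5988  0.1231  0.028 ]
 [ 0.6301 -0.0323  0.028 ]
 [ 0.4552 -0.0664  0.028 ]
 [ 0.4252  0.0859  0.028 ]] [0.5273 0.0276 0.028 ] [0.1585 0.1782 0.1553 0.1775]
[ 0.43127938 -0.19915952  0.14730949] 0.09923227544417086 [-0.02607166  0.59761478 -3.23019773]
```

Request:
move_arm --deltas '[[[0,0,0.1],[-0.06,0.5,0],1],[[0,0,0.137],[-0.06,1.0,0],1],[[0,0,0.137],[-0.06,1.0,0],1]]'

```text
time: 15.52
tool_pos: [0.4255, -0.1002, 0.1472]
tcp_rot: [-2.234, -2.203, 0.002]
wrist_force: [0.5, -0.4, -2.2]
width: 0.094
```

Request:
move_arm --deltas '[[[0,0,0.1],[-0.06,0.5,0],1],[[0,0,0.137],[-0.06,1.0,0],1],[[0,0,0.137],[-0.06,1.0,0],1],[[0,0,0.137],[-0.06,1.0,-0.5],1],[[0,0,0.137],[-0.06,1.0,-0.6],1],[[0,0,0.137],[-0.06,1.0,-0.6],1],[[0,0,0.137],[-0.06,1.0,-0.6],1]]'

```text
time: 16.4
tool_pos: [0.4224, -0.0033, 0.0906]
tcp_rot: [1.992, 2.427, 0.002]
wrist_force: [0.1, 0.7, -1.9]
width: 0.095
```

```bash
cat > pl.py <<'E'
from h import *
from scipy.spatial.transform import Rotation as Ro
import sys
C=np.array([.5275,.0276,0]); a=.199; ax=np.array([np.cos(a),np.sin(a),0]); out=np.array([-ax[1],ax[0],0])
s=status.read_state(); y=Ro.from_rotvec(s["tcp_rot"]).as_matrix()[:,1]
t=s["tool_pos"]; print("t",s["time"],"tcp",t.round(4),"tray x,y",((t-C)@ax).round(4),((t-C)@out).round(4),"jaw-tray",np.arctan2(y[1],y[0])-a,"w",s["width"],s["wrist_force"].round(1))
i=camera_info("wrist"); p,d=read_camera("wrist"); np.savez(sys.argv[1],p=p,d=d,**i); save(sys.argv[1],p)
E
python3 pl.py w4
```

```text
t 16.4 tcp [ 0.4224 -0.0033  0.0906] tray x,y -0.1091 -0.0096 jaw-tray -0.002686917847623066 w 0.09485544029648212 [ 0.1  0.7 -1.9]
```

View pics/w4.png

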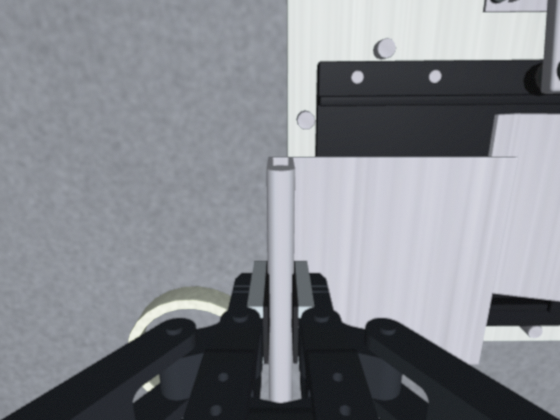

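The wrist view shows the plate held level and square to the tray. Its left edge is along row 157, with the tray's left rail at row 100 and the guard's left end at column 495. I measure its offset from the tray.

```bash
python3 - <<'E'
from h import *
C=np.array([.5275,.0276,0]); a=.199; ax=np.array([np.cos(a),np.sin(a),0]); out=np.array([-ax[1],ax[0],0])
f=np.load("w4.npz"); i={k:f[k] for k in "KRt"}; W=world("w",f["d"],i)-C; X=W@ax; Y=W@out; Z=W[...,2]
m=(Z>.07)&(Z<.092)&(np.arange(560)[None]>296)&(np.arange(420)[:,None]<260)
print("plate top z",np.median(Z[m]), "tilt fit",np.linalg.lstsq(np.c_[X[m],Y[m],np.ones(m.sum())],Z[m],rcond=None)[0].round(4))
cols=range(310,480,10); e=[(X[:,c][m[:,c]][Y[:,c][m[:,c]].argmax()],Y[:,c][m[:,c]].max()) for c in cols]; e=np.array(e); k=np.polyfit(e[:,0],e[:,1],1); print("left edge y",e[:,1].mean().round(4),"slope",k[0].round(4))
rows=range(165,290,10); r=np.array([(X[v][(Z[v]>.07)&(Z[v]<.092)].max(),Y[v][300]) for v in rows]); print("rear edge x",r[:,0].round(4))
u=(Z>.095)&(Z<.115)&(np.arange(420)[:,None]<250); print("upstand top",np.median(Z[u]),"x",X[u].min(),X[u].max(),"ymax",Y[u].max())
# tray bits: white nest / black flange boundary left, guard left end
for c in(330,400,460): print("col",c,[(v,Y[v,c].round(3),Z[v,c].round(3),int(f["p"][v,c].sum())) for v in(55,62,66,80,92,97,100,103,106,110,120)])
for v in(120,135): print("row",v,[(c,X[v,c].round(3),Z[v,c].round(3),int(f["p"][v,c].sum())) for c in(300,310,315,320,325,485,490,495,500)])
E
```

```text
plate top z 0.08193001346718326 tilt fit [-0.0003 -0.0013  0.0819]
left edge y 0.0412 slope -0.0037
rear edge x [-0.0131 -0.0139 -0.0137 -0.0143 -0.0134 -0.0131 -0.0138 -0.0133 -0.0133
 -0.0139 -0.014  -0.0136 -0.0136]
upstand top 0.10600722391260875 x -0.11327040954648615 -0.10327386538808976 ymax 0.04166109737194839
col 330 [(55, np.float64(0.084), np.float64(0.01), 682), (62, np.float64(0.08), np.float64(0.025), 212), (66, np.float64(0.078), np.float64(0.024), 182), (80, np.float64(0.071), np.float64(0.025), 171), (92, np.float64(0.065), np.float64(0.024), 163), (97, np.float64(0.063), np.float64(0.034), 151), (100, np.float64(0.062), np.float64(0.034), 167), (103, np.float64(0.06), np.float64(0.033), 151), (106, np.float64(0.059), np.float64(0.034), 136), (110, np.float64(0.056), np.float64(0.024), 168), (120, np.float64(0.051), np.float64(0.025), 166)]
col 400 [(55, np.float64(0.084), np.float64(0.011), 688), (62, np.float64(0.08), np.float64(0.026), 165), (66, np.float64(0.078), np.float64(0.025), 169), (80, np.float64(0.071), np.float64(0.024), 167), (92, np.float64(0.065), np
[... 1095 characters left out ...]
at64(-0.084), np.float64(0.025), 165), (485, np.float64(0.002), np.float64(0.024), 136), (490, np.float64(0.004), np.float64(0.025), 134), (495, np.float64(0.003), np.float64(0.032), 351), (500, np.float64(0.005), np.float64(0.033), 614)]
row 135 [(300, np.float64(-0.097), np.float64(0.01), 669), (310, np.float64(-0.091), np.float64(0.01), 667), (315, np.float64(-0.088), np.float64(0.011), 381), (320, np.float64(-0.087), np.float64(0.024), 157), (325, np.float64(-0.084), np.float64(0.024), 156), (485, np.float64(0.003), np.float64(0.025), 132), (490, np.float64(0.006), np.float64(0.023), 171), (495, np.float64(0.003), np.float64(0.035), 530), (500, np.float64(0.007), np.float64(0.031), 606)]
```

The measurements agree with the drawing: rail inner face at y = 58 mm, tray edge at 80 mm, and the plate level and square within 0.004. The plate needs +8.8 mm in tray y and must go down 54 mm, and its rear edge is 15 mm in front of the lip. I shift and lower it.

Request:
move_arm --deltas '[[[0,0,0],[-0.017,0.086,-0.1],1],[[0,0,0],[-0.017,0.086,-0.3],1],[[0,0,0],[-0.017,0.086,-0.45],1],[[0,0,0],[-0.017,0.086,-0.5],1],[[0,0,0],[-0.017,0.086,-0.53],1],[[0,0,0],[-0.017,0.086,-0.53],1],[[0,0,0],[-0.017,0.086,-0.53],1]]'

```text
time: 17.32
tool_pos: [0.42, 0.006, 0.0369]
tcp_rot: [1.991, 2.429, 0.001]
wrist_force: [0.7, 0.4, -2.4]
width: 0.094
```

```bash
python3 pl.py w5
```

```text
t 17.325 tcp [0.42   0.006  0.0369] tray x,y -0.1097 0.0001 jaw-tray -0.001557040453815356 w 0.09412340357770733 [ 0.7  0.4 -2.4]
```

Request:
move_arm --deltas '[[[0,0,0],[0.078,0.016,-0.005],1],[[0,0,0],[0.157,0.032,-0.008],1],[[0,0,0],[0.235,0.047,-0.01],1],[[0,0,0],[0.275,0.055,-0.01],1],[[0,0,0],[0.314,0.063,-0.01],1],[[0,0,0],[0.353,0.071,-0.01],1],[[0,0,0],[0.353,0.071,-0.01],1]]'

```text
time: 18.25
tool_pos: [0.4542, 0.013, 0.0361]
tcp_rot: [-1.99, -2.429, 0.003]
wrist_force: [-7.5, -1.2, 11.0]
width: 0.094
```

```bash
python3 pl.py w6
```

```text
t 18.25 tcp [0.4542 0.013  0.0361] tray x,y -0.0747 0.0001 jaw-tray -0.0011355052484424144 w 0.0940195283184929 [-7.5 -1.2 11. ]
```

View pics/w6.png

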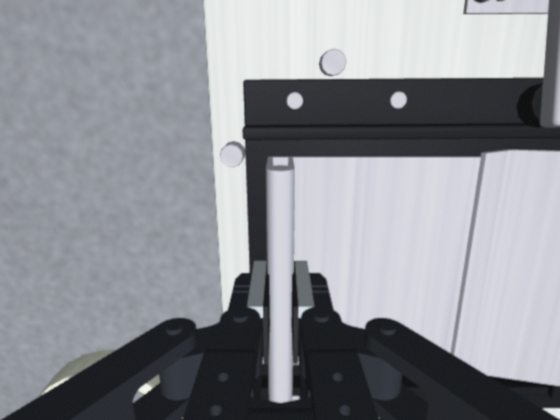

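The plate's rear edge is under the guard, with the lip overlapping it at column 480. It is square and there is about 13 N on the bed. I push on to just short of the rail.

Request:
move_arm --deltas '[[[0,0,0],[0.069,0.014,0.003],1],[[0,0,0],[0.137,0.028,0.005],1],[[0,0,0],[0.206,0.042,0.005],1],[[0,0,0],[0.265,0.053,0.005],1],[[0,0,0],[0.265,0.053,0.005],1]]'

```text
time: 18.92
tool_pos: [0.482, 0.0185, 0.0361]
tcp_rot: [1.991, 2.43, 0.0]
wrist_force: [-1.9, -0.0, 2.6]
width: 0.095
```

Request:
move_arm --deltas '[[[0,0,0],[0.029,0.006,0],1],[[0,0,0],[0.049,0.01,0],1],[[0,0,0],[0.049,0.01,0],1]]'

```text
time: 19.3
tool_pos: [0.4844, 0.0191, 0.0361]
tcp_rot: [-1.989, -2.428, 0.005]
wrist_force: [-9.2, -2.3, 10.6]
width: 0.094
```

Request:
move_arm --deltas '[[[0,0,0],[0.029,0.006,0],1],[[0,0,0],[0.049,0.01,0],1],[[0,0,0],[0.049,0.01,0],1]]'

```text
time: 19.68
tool_pos: [0.4844, 0.0191, 0.0361]
tcp_rot: [-1.984, -2.423, 0.018]
wrist_force: [-23.3, -7.0, 27.2]
width: 0.096
```

The plate has stopped against the rail: the forward force rose by 14 N with no motion. I relax most of the forward push, press down, and check.

Request:
move_arm --deltas '[[[0,0,0],[-0.03,-0.006,-0.02],1],[[0,0,0],[-0.06,-0.012,-0.03],1],[[0,0,0],[-0.06,-0.012,-0.03],1],[[0,0,0],[-0.06,-0.012,-0.03],1]]'

```text
time: 20.18
tool_pos: [0.4845, 0.0191, 0.036]
tcp_rot: [-1.99, -2.429, 0.003]
wrist_force: [-16.1, -0.5, 30.8]
width: 0.095
```

```bash
python3 pl.py w7; python3 - <<'E'
from h import *
C=np.array([.5275,.0276,0]); a=.199; ax=np.array([np.cos(a),np.sin(a),0]); out=np.array([-ax[1],ax[0],0])
f=np.load("w7.npz"); i={k:f[k] for k in "KRt"}; W=world("w",f["d"],i)-C; X=W@ax; Y=W@out; Z=W[...,2]
m=(Z>.02)&(Z<.034)&(abs(Y)<.048)&(X>-.036)&(X<-.006)&(f["p"].astype(int).sum(2)>480)
print(m.sum(),"plate top",np.median(Z[m]),"fit",np.linalg.lstsq(np.c_[X[m],Y[m],np.ones(m.sum())],Z[m],rcond=None)[0].round(4))
r=(Z>.028)&(Z<.038)&(Y>.0585)&(Y<.063)&(X>-.09)&(X<.04); print("rail top",np.median(Z[r]))
b=(abs(Y-.055)<.002)&(X>-.08)&(X<.0); print("bed",np.median(Z[b]))
e=m&(Y<.0485); cols=np.where(m.any(0))[0][3:-3:4]; L=np.array([(X[v,c],Y[v,c]) for c in cols for v in[np.where(((Z[:,c]>.02)&(Z[:,c]<.034)&(f["p"][:,c].astype(int).sum(1)>480)&(Y[:,c]<.055)))[0][0]]])
print("left edge",np.median(L[:,1]),"slope",np.polyfit(L[:,0],L[:,1],1)[0])
# guard surface slope
g=(X>.018)&(X<.05)&(abs(Y)<.045)&(Z>.02)&(Z<.07); k=np.linalg.lstsq(np.c_[X[g],np.ones(g.sum())],Z[g],rcond=None)[0]; print("guard now",g.sum(),k)
f=np.load("w4.npz"); i={k:f[k] for k in "KRt"}; W=world("w",f["d"],i)-C; X=W@ax; Y=W@out; Z=W[...,2]
f=np.load("top0.npz"); i={k:f[k] for k in "KRt"}; W=world("t",f["d"],i)-C; X=W@ax; Y=W@out; Z=W[...,2]
g=(X>.018)&(X<.05)&(abs(Y)<.045)&(Z>.02)&(Z<.07); k=np.linalg.lstsq(np.c_[X[g],np.ones(g.sum())],Z[g],rcond=None)[0]; print("guard start",g.sum(),k)
E
```

```text
t 20.175 tcp [0.4845 0.0191 0.036 ] tray x,y -0.0439 0.0002 jaw-tray -0.0012077915715553722 w 0.09529385234104708 [-16.1  -0.5  30.8]
9155 plate top 0.02749880888088507 fit [0.0004 0.0009 0.0275]
rail top 0.03345951826644227
bed 0.024491963406501487
left edge 0.05094784067766123 slope 0.0015233786189460476
guard now 15273 [0.23371831 0.02565217]
guard start 323 [0.27710991 0.02604662]
```

View pics/w7.png

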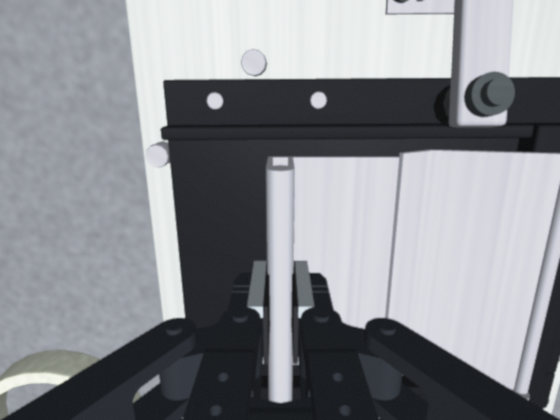

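The plate is flat (3.0 mm above the bed, level, slope 0.0015). The bumper is down on the flange at (490,93), and the guard has risen by only about 0.04 rad. I check the home depth once more, from the tray's front edge and the lip in the same picture.

```bash
python3 - <<'E'
from h import *
C=np.array([.5275,.0276,0]); a=.199; ax=np.array([np.cos(a),np.sin(a),0]); out=np.array([-ax[1],ax[0],0])
f=np.load("w7.npz"); i={k:f[k] for k in "KRt"}; br=f["p"].astype(int).sum(2)
at=lambda u,v,z:((ray(i,u,v,z)-C)@ax).round(4)
for v in(180,200,220):
    c=np.arange(120,262); k=c[np.abs(np.diff(br[v,120:263])).argmax()]+.5; front=at(k,v,.0245)
    W=world("w",f["d"],i)-C; X=(W@ax)[v]; Z=W[v,:,2]; u=(Z>.047)&(Z<.056)&(np.arange(560)>255)&(np.arange(560)<310)
    g=np.arange(370,425); l=g[np.abs(np.diff(Z[370:426])).argmax()]; 
    print(v,"tray front px",k,front,"upstand",X[u].min().round(4),X[u].max().round(4),"lip",l,X[l+2].round(4),Z[l+2].round(4))
E
```

```text
180 tray front px 171.5 -0.0881 upstand -0.0481 -0.0383 lip 396 0.0022 0.0351
200 tray front px 173.5 -0.0881 upstand -0.0477 -0.0386 lip 395 0.0026 0.0349
220 tray front px 175.5 -0.088 upstand -0.0479 -0.0386 lip 406 0.0083 0.0334
```

The upstand face is 40.0 mm behind the tray's front edge, exactly the nominal home position. The plate is held at about 30 N downward, so I hand in.

```bash
python3 - <<'E'
from h import *
s=status.read_state(); print(s["time"],s["tool_pos"],s["wrist_force"],s["width"],abs(s["joint_vel"]).max()); print(order.finish_job())
E
```

```text
20.225 [0.48446611 0.01911227 0.03607461] [-15.56148071  -1.07753184  30.4785906 ] 0.09478450406786111 0.0022889522003039795
the job is handed in; nothing more can be done
None
```

The clamp is locked and the plate is home under the guard, still gripped and pressed down. I handed the job in at 20.2 s; it reports no verdict.

- **Clamp:** My first swing, gripping the handle at 40 N, slipped before centre. I then pushed the handle from the outer side with shut fingers until it met the stop at 65 N. It stayed upright on its own after I backed off. Its tip measured 3 mm inside the pivot where about 5 mm is expected at the stop, which is within camera error. The bumper is on the tray flange in the picture; its contact force and the joint angle were not read directly.
- **Plate position:** The upstand face is 40.0 mm behind the tray's front edge, which is the nominal home. The top is 3.0 mm above the bed, level, and square within about 0.002 rad. It stopped dead against the rail as the forward push rose.
- **Guard:** It has risen by about 0.04 rad, as expected with the plate under it.
- **Final hold:** Wrist force is about 30 N down and 16 N forward, with the 10 mm hem gripped at 70 N and the arm at rest.

I saw no bystander moved, but took no full-scene picture at the end.

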